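# Hold the scraps bin open for the cook, then close it without a bang

## Task

Press the pedal of the green-lidded food-scraps bin all the way down with a fingertip and keep its lid wide open for at least three seconds, so that the cook can scrape the chopping board into it; then ease the pedal up slowly so that the lid closes fully without slamming, and move clear. Work the lid only by its pedal, without lifting, tipping or shoving the bin, and leave the grey-lidded bin and everything else on the counter alone.

Things in the scene. Friction and masses are not known exactly. Their poses are not given: they have to be found in the camera images.
- scrap_bin: food-scraps bin: loose round steel table pedal bin, 2 kg, green domed lid, green tread. Origin: centre of underside, on the counter; z up; its front, with the pedal, is its own -x. Shell 168 mm across, foot 170, shut lid 176 with top 270 above the counter; hinge housing at the rear (+x) to 105 mm from the axis. Stands left or right, front towards world -x, turned up to 0.4 rad either way
- scrap_tread (a point): press point on top of the pedal tread, moves with it: 124 mm in front of the bin's axis, 40 mm off its wall, 38 mm above the counter when up, 16 when fully down. Plate 52 mm wide, from 20 to 60 mm off the wall; swings about a level axis 104 mm behind this point. A tool tilted 15 to 40 degrees, fingers down and towards the bin, keeps the gripper's body off the bin
- scrap_pedal (a joint): scraps bin's pedal angle, rad: 0 up, grows as pressed, stop at 0.21 (22 mm at the tread). Takes about 8 to 12 N at the start, 4 to 6 N near the stop; let go, it comes up by itself, driven by the lid's weight and a light spring
- scrap_lid (a joint): scraps bin's lid angle about its rear hinge, rad: 0 shut, 1.26 (72 degrees) fully open. Rod-linked to the pedal: lid = 6 x pedal angle, so 1 mm at the tread is about 0.057 rad of lid. No damper: let go from open, it falls and slams at over 7 rad/s; with the tread let up at 10 to 20 mm/s it closes softly
- scrap_cover: the green domed lid of the scraps bin, 176 mm across, 26 mm high at its middle. Origin: centre of its underside, 243 mm above the counter on the bin's axis when shut, 96 mm in front of the hinge line; to be moved by the pedal only, not touched
- pack_bin: the packaging bin: the same loose pedal bin with a grey lid and grey tread, same sizes and axes; leave it alone
- pack_lid (a joint): packaging bin's lid angle, rad: 0 shut; it must stay shut
- meal_box: filled open glass meal box, 200 x 145 x 59 mm high, loose. Origin: centre of its underside; leave alone
- sauce_bottle: red sauce bottle, 56 mm across, 175 mm high, loose, standing between the bins. Origin: centre of its underside; leave alone
- spice_jar: small amber spice jar with a black cap, 48 mm across, 95 mm high, loose, standing between the two pedals. Origin: centre of its underside; leave alone
- board: fixed wooden chopping board with vegetable trimmings, 300 x 210 x 18 mm (trimmings to 30 mm), lying at the right end of the counter. Origin: centre of its underside

How it is judged:
By the outcome, as a careful person would: the job done as asked, in the order asked, and still so for the second after the job is handed in, with the robot touching nothing.
It also fails if it takes over 51 s, if anything falls off the work surface, if the arm or the gripper's body presses on something with over 40 N, if the wrist force passes 120 N, or if a joint passes its speed limit or range.

## Robot

A 6-joint arm with a two-finger parallel gripper is mounted at the origin on the work surface. World frame = base frame: x ahead of the robot, y to its left, z up, the work surface at z = 0. Lengths are in m, angles in rad, forces in N, time in s.
With the tool pointing down it reaches from about 0.425 to 0.95 m from the base axis. Payload 3.5 kg.
Tool frame: the origin (TCP) lies at the very end of the fingers, on their centre line; the grasp point (between the pads) lies 19 mm behind it; z points along the fingers, y is the line along which they close (so a half turn about z gives the same grasp; the last joint's range is limited). The gripper opens to 85 mm and grips with 20 to 120 N. Pads are 22 mm wide; open, the fingers measure 114 mm over their backs; the gripper's body (76 mm by 85 mm) begins 54 mm behind the grasp point. The pads swing forward as they close: fully open they stand 13 mm farther back than shut.
Start: joints at [-1.296, 0.286, 1.577, -0, 1.279, -0.15], TCP at [0.278, -0.615, 0.204] pointing down, gripper open.
Joint ranges: [-2.77, 2.77], [-0.9, 2.22], [0.21, 2.48], [-1.53, 4.67], [0.24, 2.81], [-2.84, 2.84]. Speed limits (rad/s): [2.79, 2.79, 3.14, 3.14, 3.14, 3.14].

## Interface

Orientations are given as a unit quaternion [x, y, z, w].
In Python, from plant import ctrl, eyes, ticket, readout gives the robot as it stands (ctrl), with the cameras (eyes), the job (ticket) and the readings (readout).
- The arm moves only by the shell command python3 inch.py 'ROWS' [FORCE]. ROWS is a JSON list of rows, 1 to 10 of them, each of 7 numbers: dx, dy, dz in m, then a rotation vector rx, ry, rz in rad, then the opening from 0.0 (shut) to 1.0 (fully open); each row is the pose to reach, as a shift and turn from the pose commanded when the command began, along the tool's axes at that moment; what a row does not reach only later rows make up. A row lasts 1/8 s, in which the tool goes at most 0.0625 m and 0.188 rad, less where a joint would pass 70% of its speed; a pose out of reach is approached as far as the arm can. The fingers move at their own pace and stop on an object; FORCE is the grip in N (left out, the last holds). Time passes only in rows, so rows that do not move let the fingers close. It prints the time, the measured TCP pose, the force, the opening and the grip force at its end. Input that does not fit is refused with a message, and nothing moves.
- readout.get_state(): the state, without advancing time (a new reading comes with each control period).
- eyes.read_camera(name): name is "side" or "top" or "wrist"; returns a dict with "pixels" (420x560x3 uint8, red, green, blue), "camera_matrix" (3x3 intrinsics, pixels), "xyz" and "orientation" of the camera in the world. Camera axes: x right, y down, z forward; pixel columns grow to the right and rows downward; lengths in m; the calibration is good to about 2 mm. The wrist camera is an equidistant fisheye: a pixel r from the principal point sees the ray r / f radians off the axis. A picture is of the moment at which its call begins. There is no depth.
- ticket.sign_off(): hands the job in; it is judged then, once.
The state is a dict: "time": time; "qpos": joint angles; "dq": joint speeds; "joint_efforts": joint torques, N m; "eef_pos": TCP position; "tcp_rot": TCP orientation; "contact_force": force on the tool from outside, world axes, zero at the start; "wrist_torque": the same for the moment, N m; "opening": opening from 0.0 (shut) to 1.0 (fully open); "finger_force": force on a finger pad.
Only numpy, scipy, OpenCV 4.12 (cv2) and the standard library are available. Lean on these libraries where they do the work, as an engineer would, in place of code of your own. Each camera call takes 0.05 s, during which the arm holds its last target. There are 200 camera calls.

## Working session

There is one attempt and no reset: what is moved stays moved. The work goes in short steps, Python scripts to look and compute and a shell command to move; the robot and the scene stay as the last step left them, time stands still between calls to the robot, and variables do not carry over. Pictures are saved under pics/ and viewed, at most 10 in all, crops included, and the job is handed in when it is done.

```bash
ls; mkdir -p pics
python3 - <<'E'
from plant import ctrl, eyes, ticket, readout
import cv2,json
for n in ("top","side"):
    c=eyes.read_camera(n); cv2.imwrite(f"pics/{n}0.png",c["pixels"][:,:,::-1])
    print(n,c["camera_matrix"],c["xyz"],c["orientation"])
s=readout.get_state();print(s["time"],s["eef_pos"],s["tcp_rot"],s["contact_force"])
E
```

```text
inch.py
pics
plant.py
top [[381.57162301   0.         284.33851717]
 [  0.         381.57162301 210.65130557]
 [  0.           0.           1.        ]] [0.4791121  0.00760693 1.55170181] [ 0.71245764 -0.70066032  0.02842644 -0.02590693]
side [[470.85954613   0.         276.58287377]
 [  0.         470.85954613 215.9818732 ]
 [  0.           0.           1.        ]] [ 0.14118286 -0.88888471  1.34766443] [ 0.9111599  -0.22625247  0.07787811 -0.33545858]
0.1 [ 0.27803857 -0.61436645  0.20287377] [ 9.77524809e-01  2.10817758e-01 -7.86813047e-05 -1.05586779e-03] [-0.2647758  -0.24582725  0.49917211]
```

View pics/top0.png

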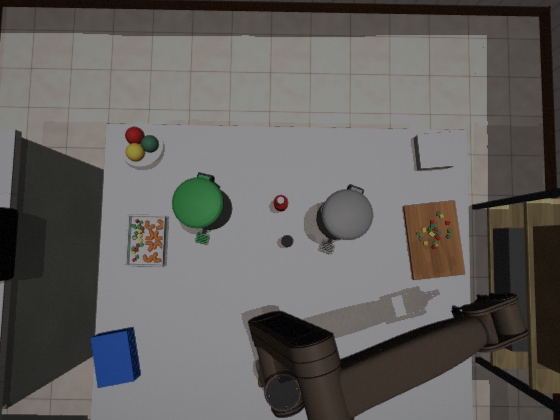

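View pics/side0.png

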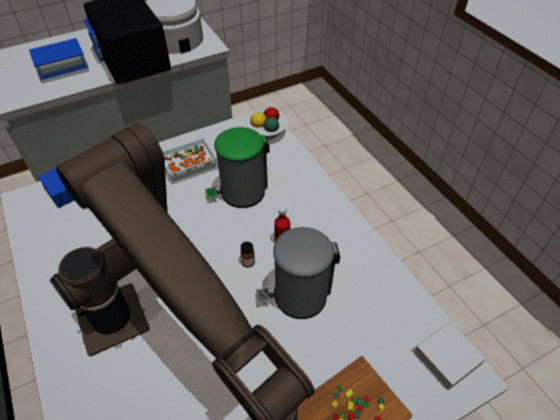

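The top view shows the green bin on the left, with its lid centred near (198,203) and its tread near (203,238). The meal box is on its left (148,240) and the spice jar at (287,241). In the side view the tread is near (212,193). I'll enlarge both.

```bash
cat > h.py <<'E'
import numpy as np
from scipy.spatial.transform import Rotation as R
def px2w(c,u,v,z):
    K=c["camera_matrix"];d=R.from_quat(c["orientation"]).apply(np.linalg.solve(K,[u,v,1.]))
    p=np.array(c["xyz"]);return p+d*(z-p[2])/d[2]
def w2px(c,p):
    q=R.from_quat(c["orientation"]).inv().apply(np.array(p)-c["xyz"]);q=c["camera_matrix"]@q;return q[:2]/q[2]
E
python3 - <<'E'
from plant import ctrl, eyes, ticket, readout
import cv2,numpy as np
from h import *
out=[]
for n,(x,y,w,h) in (("top",(125,165,100,90)),("side",(180,120,100,90))):
    c=eyes.read_camera(n);im=c["pixels"];hsv=cv2.cvtColor(im,cv2.COLOR_RGB2HSV)
    m=cv2.inRange(hsv,(50,90,30),(75,255,255))
    k,l,st,ce=cv2.connectedComponentsWithStats(m)
    for i in range(1,k):
        if st[i,4]>15:
            print(n,st[i],ce[i],[px2w(c,*ce[i],z).round(4) for z in (.255,.037)])
    out.append(cv2.resize(im[y:y+h,x:x+w,::-1],(400,360),interpolation=cv2.INTER_CUBIC))
cv2.imwrite("pics/crop1.png",np.hstack(out))
E
```

```text
top [141 136  17  16 194] [148.92783505 143.20103093] [array([0.8045, 0.4748, 0.255 ]), array([0.8592, 0.5533, 0.037 ])]
top [ 172  175   52   53 2056] [197.58754864 202.04280156] [array([0.6035, 0.3002, 0.255 ]), array([0.6244, 0.3494, 0.037 ])]
top [428 223   9   8  33] [432.06060606 226.60606061] [array([ 0.533 , -0.4997,  0.255 ]), array([ 0.5421, -0.585 ,  0.037 ])]
top [132 225   8   4  19] [135.10526316 226.52631579] [array([0.5165, 0.509 , 0.255 ]), array([0.5228, 0.5933, 0.037 ])]
top [196 233  13  11 105] [201.85714286 238.02857143] [array([0.4813, 0.2816, 0.255 ]), array([0.4817, 0.3276, 0.037 ])]
side [264 118  14  13 121] [271.20661157 124.19008264] [array([0.7484, 0.3339, 0.255 ]), array([0.8695, 0.5779, 0.037 ])]
side [ 215  127   52   35 1351] [239.22279793 143.98297557] [array([0.6001, 0.2905, 0.255 ]), array([0.6916, 0.5258, 0.037 ])]
side [194 145   4   8  16] [195.625 147.875] [array([0.458, 0.344, 0.255]), array([0.5212, 0.5899, 0.037 ])]
side [206 188  11  10  83] [210.97590361 192.34939759] [array([0.4236, 0.1222, 0.255 ]), array([0.4799, 0.3239, 0.037 ])]
side [353 398  16   9  67] [360.20895522 401.7761194 ] [array([ 0.4722, -0.6444,  0.255 ]), array([ 0.5382, -0.5956,  0.037 ])]
```

View pics/crop1.png

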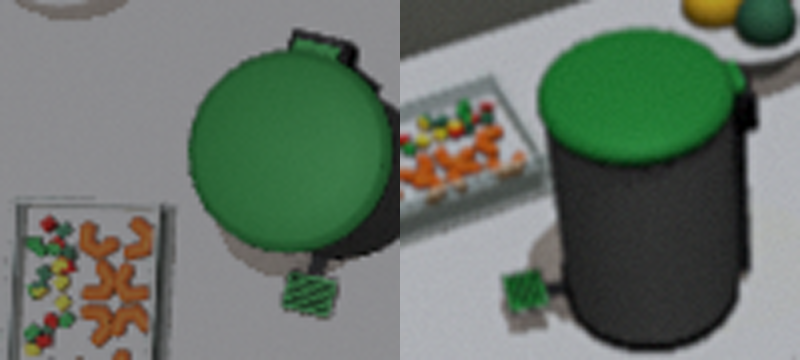

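```bash
cat >> h.py <<'E'
YAW=-0.21
def tool(tilt,yaw=YAW):
    f=np.array([np.cos(yaw),np.sin(yaw),0]);z=np.sin(tilt)*f-np.cos(tilt)*np.array([0,0,1.])
    x=-(np.cos(tilt)*f+np.sin(tilt)*np.array([0,0,1.]));return R.from_matrix(np.c_[x,np.cross(z,x),z])
def aim(s,p,rot=None):
    r=R.from_quat(s["tcp_rot"]);d=r.inv().apply(np.array(p)-s["eef_pos"])
    return d.round(4),(r.inv()*rot).as_rotvec().round(3) if rot else None
def show(s): print(s["time"],np.round(s["eef_pos"],4),np.round(s["qpos"],2),np.round(s["contact_force"],1))
E
python3 - <<'E'
from plant import ctrl, eyes, ticket, readout
from h import *
c=eyes.read_camera("top")
ax=px2w(c,197.4,202.3,.243);t=px2w(c,201.9,238.0,.037);print(ax,t,np.hypot(*(t-ax)[:2]),np.arctan2(-(t-ax)[1],-(t-ax)[0]))
s=readout.get_state();show(s);T=tool(.44)
for p in ((.36,-.5,.40),(.48,-.22,.42),(.50,.05,.42),(.455,.331,.25)): print(aim(s,p,T))
E
```

```text
[0.60371545 0.3034924  0.243     ] [0.48180615 0.32746023 0.037     ] 0.1242430431469717 -0.19412784952100764
0.25 [ 0.2781 -0.6147  0.2034] [-1.3   0.29  1.58  0.    1.28 -0.15] [-0.1  0.1  0.4]
(array([ 0.1219, -0.071 , -0.1965]), array([-0.549, -0.182, -2.456]))
(array([ 0.3466, -0.2766, -0.2162]), array([-0.549, -0.182, -2.456]))
(array([ 0.4761, -0.5144, -0.2159]), array([-0.549, -0.182, -2.456]))
(array([ 0.5509, -0.7888, -0.0456]), array([-0.549, -0.182, -2.456]))
```

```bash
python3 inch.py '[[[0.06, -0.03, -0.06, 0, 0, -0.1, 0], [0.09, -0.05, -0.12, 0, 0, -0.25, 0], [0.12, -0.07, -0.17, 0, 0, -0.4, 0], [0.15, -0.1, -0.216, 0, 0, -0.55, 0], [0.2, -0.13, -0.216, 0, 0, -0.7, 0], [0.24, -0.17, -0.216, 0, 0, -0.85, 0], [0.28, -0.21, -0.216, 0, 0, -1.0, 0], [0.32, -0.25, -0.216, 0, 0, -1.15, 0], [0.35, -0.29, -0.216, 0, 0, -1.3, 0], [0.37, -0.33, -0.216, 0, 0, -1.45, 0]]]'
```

```text
refused: ROWS must be a list of rows, each a list of 7 numbers. Nothing was moved.
```

Refused on format, not on reach. It needs a list of rows, each a list of 7 numbers.

```bash
python3 inch.py '[[0.06, -0.03, -0.06, 0, 0, -0.1, 0], [0.09, -0.05, -0.12, 0, 0, -0.25, 0], [0.12, -0.07, -0.17, 0, 0, -0.4, 0], [0.15, -0.1, -0.216, 0, 0, -0.55, 0], [0.2, -0.13, -0.216, 0, 0, -0.7, 0], [0.24, -0.17, -0.216, 0, 0, -0.85, 0], [0.28, -0.21, -0.216, 0, 0, -1.0, 0], [0.32, -0.25, -0.216, 0, 0, -1.15, 0], [0.35, -0.29, -0.216, 0, 0, -1.3, 0], [0.37, -0.33, -0.216, 0, 0, -1.45, 0]]'
python3 - <<'E'
from plant import ctrl, eyes, ticket, readout
from h import *
s=readout.get_state();show(s);T=tool(.44,-.2)
for p in ((.50,.05,.42),(.455,.331,.25),(.4818,.3269,.08)): print(aim(s,p,T))
E
```

```text
time: 1.5
eef_pos: [0.4796, -0.1597, 0.42]
tcp_rot: [0.589, 0.808, 0.0, -0.0]
contact_force: [0.9, 0.5, -0.0]
opening: -0.004
finger_force: 0.0
1.5 [ 0.4796 -0.1597  0.42  ] [-0.52 -0.18  1.68  0.    1.64 -0.83] [ 0.9  0.5 -0. ]
(array([0.1935, 0.0835, 0.    ]), array([-0.233, -0.398, -1.043]))
(array([0.4747, 0.1264, 0.1701]), array([-0.233, -0.398, -1.043]))
(array([0.4626, 0.1506, 0.3401]), array([-0.233, -0.398, -1.043]))
```

```bash
python3 inch.py '[[0.05, 0.02, 0, -0.02, -0.04, -0.15, 0], [0.1, 0.04, 0, -0.05, -0.08, -0.3, 0], [0.15, 0.06, 0, -0.08, -0.12, -0.44, 0], [0.205, 0.08, 0, -0.11, -0.18, -0.58, 0], [0.26, 0.09, 0, -0.14, -0.24, -0.7, 0], [0.315, 0.1, 0, -0.17, -0.29, -0.82, 0], [0.37, 0.11, 0.02, -0.2, -0.34, -0.93, 0], [0.42, 0.12, 0.06, -0.233, -0.398, -1.043, 0], [0.46, 0.126, 0.1, -0.233, -0.398, -1.043, 0], [0.4747, 0.1264, 0.16, -0.233, -0.398, -1.043, 0]]'
python3 - <<'E'
from plant import ctrl, eyes, ticket, readout
from h import *
s=readout.get_state();show(s);T=tool(.44,-.2)
for p in ((.4818,.3269,.08),(.4818,.3269,.043)): print(aim(s,p,T))
E
```

```text
time: 2.75
eef_pos: [0.4577, 0.3319, 0.2608]
tcp_rot: [0.099, 0.971, -0.021, 0.219]
contact_force: [0.3, -0.7, -0.3]
opening: 0.0
finger_force: 0.0
2.75 [0.4577 0.3319 0.2608] [ 0.6  -0.15  1.98 -0.37  1.02 -0.62] [ 0.3 -0.7 -0.3]
(array([ 0.0553, -0.0006,  0.1739]), array([ 0.002,  0.003, -0.004]))
(array([ 0.0711, -0.0007,  0.2073]), array([ 0.002,  0.003, -0.004]))
```

```bash
python3 inch.py '[[0.015, 0, 0.05, 0, 0, 0, 0], [0.03, 0, 0.1, 0, 0, 0, 0], [0.045, 0, 0.14, 0, 0, 0, 0], [0.055, -0.0006, 0.174, 0, 0, 0, 0], [0.055, -0.0006, 0.174, 0, 0, 0, 0]]'
python3 - <<'E'
from plant import ctrl, eyes, ticket, readout
from h import *
import cv2
s=readout.get_state();show(s);o=[]
for n,(x,y) in (("top",(150,175)),("side",(160,130))):
    c=eyes.read_camera(n);print(n,w2px(c,s["eef_pos"]),w2px(c,(.4818,.3269,.038)))
    o.append(cv2.resize(c["pixels"][y:y+90,x:x+100,::-1],(400,360),interpolation=cv2.INTER_CUBIC))
cv2.imwrite("pics/c2.png",np.hstack(o))
print(aim(readout.get_state(),(.4818,.3269,.038)),aim(readout.get_state(),(.4818,.3269,.014)))
E
```

```text
time: 3.38
eef_pos: [0.4794, 0.3216, 0.0756]
tcp_rot: [0.1, 0.971, -0.025, 0.214]
contact_force: [0.4, -0.1, 0.3]
opening: 0.003
finger_force: 0.0
3.375 [0.4794 0.3216 0.0756] [ 0.56  0.1   2.1  -0.49  0.68 -0.46] [ 0.4 -0.1  0.3]
top [201.27861182 238.59622866] [201.9883002  238.00257454]
side [209.888162   185.74967366] [211.10054317 191.50138219]
(array([0.0189, 0.0031, 0.0378]), None) (array([0.0291, 0.0031, 0.0595]), None)
```

View pics/c2.png

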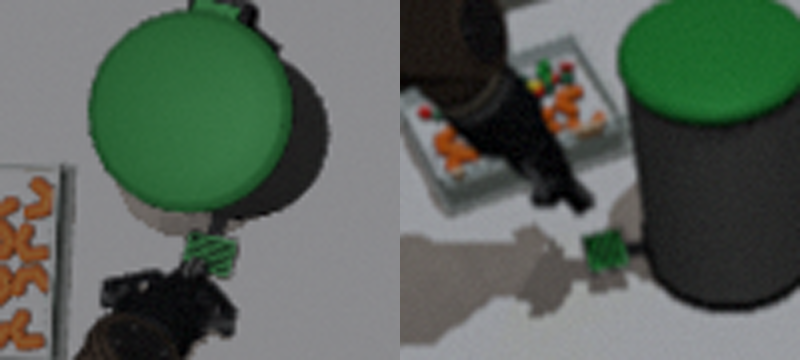

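The tip hangs about 40 mm above the tread. It sits over the tread's near half, at about (199,240) in the top view and (207,181) in the side view, with the body clear of the bin and box. I'll press partway and feel the force.

```bash
python3 inch.py '[[0.0077, 0.003, 0.0187, 0, 0, 0, 0], [0.0128, 0.003, 0.0296, 0, 0, 0, 0], [0.0162, 0.003, 0.0368, 0, 0, 0, 0], [0.0175, 0.003, 0.0395, 0, 0, 0, 0], [0.0187, 0.003, 0.0422, 0, 0, 0, 0], [0.02, 0.003, 0.045, 0, 0, 0, 0], [0.0213, 0.003, 0.0477, 0, 0, 0, 0], [0.0213, 0.003, 0.0477, 0, 0, 0, 0]]'
python3 - <<'E'
from plant import ctrl, eyes, ticket, readout
from h import *
s=readout.get_state();show(s)
f=s["contact_force"];print(aim(s,(.4838,.3262,.016)),aim(s,(.4838,.3262,.012)))
E
```

```text
time: 4.47
eef_pos: [0.483, 0.3259, 0.0267]
tcp_rot: [0.1, 0.971, -0.023, 0.217]
contact_force: [1.1, 0.8, 0.5]
opening: 0.001
finger_force: 0.0
4.475 [0.483  0.3259 0.0267] [ 0.56  0.19  2.11 -0.56  0.59 -0.37] [1.1 0.8 0.5]
(array([0.0039, 0.0004, 0.01  ]), None) (array([0.0056, 0.0005, 0.0136]), None)
```

Run:
```python
from plant import ctrl, eyes, ticket, readout
from h import *
import cv2
o=[]
for n,(x,y) in (("top",(175,200)),("side",(180,150))):
    c=eyes.read_camera(n);s=readout.get_state();print(n,w2px(c,s["eef_pos"]))
    o.append(cv2.resize(c["pixels"][y:y+60,x:x+60,::-1],(400,400),interpolation=cv2.INTER_CUBIC))
show(s)
cv2.imwrite("pics/c3.png",np.hstack(o))
```

```text
top [202.8217395  237.67931783]
side [211.86309672 193.47079196]
4.575 [0.4832 0.326  0.0271] [ 0.56  0.19  2.11 -0.56  0.59 -0.37] [0.1 0.2 0.9]
```

View pics/c3.png

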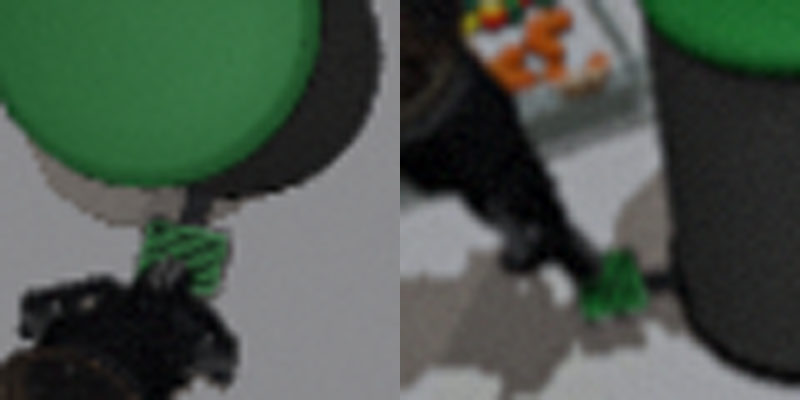

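The tip actually shows at (200,239) in the top view and (209.5,191) in the side view. The visible fingertip is about 12 mm short of the nominal TCP, so it is only just reaching the tread. I'll centre it slightly, then press by feel.

```bash
python3 inch.py '[[-0.0036, -0.004, 0.0017, 0, 0, 0, 0], [-0.0025, -0.004, 0.004, 0, 0, 0, 0], [-0.0015, -0.004, 0.0062, 0, 0, 0, 0], [-0.0004, -0.004, 0.0085, 0, 0, 0, 0], [0.0007, -0.004, 0.0107, 0, 0, 0, 0], [0.0007, -0.004, 0.0107, 0, 0, 0, 0]]'
python3 - <<'E'
from plant import ctrl, eyes, ticket, readout
from h import *
show(readout.get_state())
E
```

```text
time: 5.32
eef_pos: [0.4862, 0.3213, 0.0169]
tcp_rot: [0.1, 0.971, -0.023, 0.217]
contact_force: [0.2, -0.7, -0.7]
opening: 0.003
finger_force: 0.0
5.325 [0.4862 0.3213 0.0169] [ 0.55  0.21  2.11 -0.58  0.57 -0.36] [ 0.2 -0.7 -0.7]
```

Run:
```python
from plant import ctrl, eyes, ticket, readout
from h import *
import cv2
o=[]
for n,(x,y) in (("top",(180,205)),("side",(185,165))):
    c=eyes.read_camera(n);s=readout.get_state();print(n,w2px(c,s["eef_pos"]))
    im=cv2.convertScaleAbs(c["pixels"],alpha=1.6,beta=15)
    o.append(cv2.resize(im[y:y+45,x:x+40,::-1],(400,450),interpolation=cv2.INTER_CUBIC))
show(s)
cv2.imwrite("pics/c4.png",np.hstack(o))
```

```text
top [204.51618964 236.9618444 ]
side [213.33761552 195.78312942]
5.425 [0.4862 0.3213 0.017 ] [ 0.55  0.21  2.11 -0.58  0.57 -0.36] [ 0.3  0.4 -0.3]
```

View pics/c4.png

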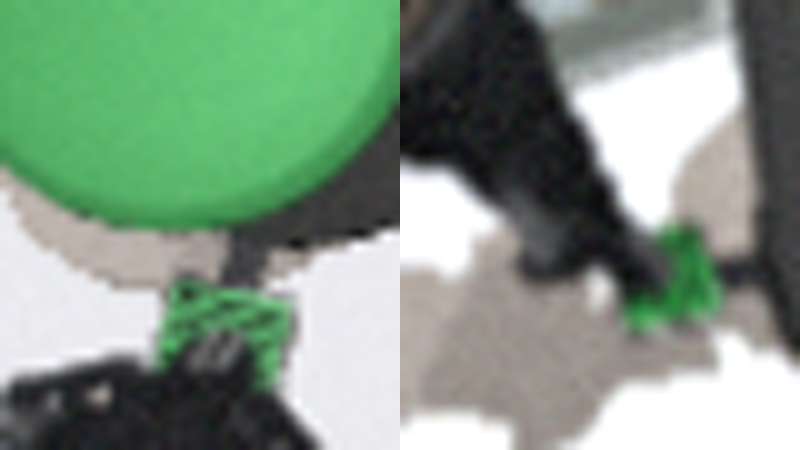

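The tip is over the near half of the tread, at (201,238.5) in the top view and (210.5,191.5) in the side view. The lid is still shut and there is no force yet, so I'll keep descending in small steps.

```bash
python3 inch.py '[[0.0004, 0, 0.0027, 0, 0, 0, 0], [0.0015, 0, 0.005, 0, 0, 0, 0], [0.0015, 0, 0.005, 0, 0, 0, 0]]'; python3 inch.py '[[0.0011, 0, 0.0023, 0, 0, 0, 0], [0.0022, 0, 0.0045, 0, 0, 0, 0], [0.0022, 0, 0.0045, 0, 0, 0, 0]]'
python3 - <<'E'
from plant import ctrl, eyes, ticket, readout
from h import *
c=eyes.read_camera("top");d=eyes.read_camera("side")
s=readout.get_state();show(s)
def ray(c,u,v): r=R.from_quat(c["orientation"]).apply(np.linalg.solve(c["camera_matrix"],[u,v,1.]));return np.array(c["xyz"]),r/np.linalg.norm(r)
def tri(a,b):
    A=0;B=0
    for p,r in(ray(c,*a),ray(d,*b)): M=np.eye(3)-np.outer(r,r);A=A+M;B=B+M@p
    return np.linalg.solve(A,B).round(4)
print("tip",tri((201.2,238.5),(210.5,191.5)),"tread",tri((201.9,238),(211,192.3)))
E
```

```text
time: 5.8
eef_pos: [0.4868, 0.3215, 0.0127]
tcp_rot: [0.1, 0.971, -0.023, 0.217]
contact_force: [-5.5, 0.4, 8.4]
opening: 0.004
finger_force: 4.0
time: 6.18
eef_pos: [0.4866, 0.3216, 0.0075]
tcp_rot: [0.1, 0.971, -0.022, 0.217]
contact_force: [-5.6, -0.1, 7.0]
opening: -0.002
finger_force: 3.7
6.275 [0.4866 0.3216 0.0076] [ 0.55  0.23  2.11 -0.59  0.55 -0.34] [-5.6 -0.6  7.3]
tip [0.4801 0.3303 0.0356] tread [0.4816 0.3286 0.0321]
```

Run:
```python
from plant import ctrl, eyes, ticket, readout
from h import *
import cv2
o=[]
for n,(x,y,w,h) in (("top",(165,165,80,90)),("side",(185,110,80,90))):
    c=eyes.read_camera(n)
    im=cv2.convertScaleAbs(c["pixels"],alpha=1.6,beta=15)
    o.append(cv2.resize(im[y:y+h,x:x+w,::-1],(400,450),interpolation=cv2.INTER_CUBIC))
show(readout.get_state())
cv2.imwrite("pics/c5.png",np.hstack(o))
```

```text
6.375 [0.4866 0.3216 0.0077] [ 0.55  0.23  2.11 -0.59  0.55 -0.34] [-5.5 -0.6  7.4]
```

View pics/c5.png

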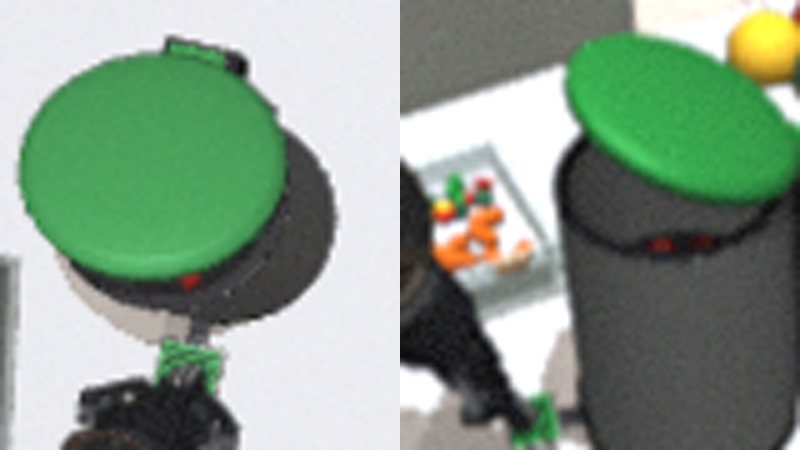

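The lid is opening, about 0.4 rad so far, and the bin has not moved. The fingertip is still on the tread at (202,240) in the top view. I'll press on, easing back about 2 mm to relieve the forward drag.

```bash
python3 inch.py '[[0.002, 0, 0.0012, 0, 0, 0, 0], [0.003, 0, 0.003, 0, 0, 0, 0], [0.004, 0, 0.005, 0, 0, 0, 0], [0.005, 0, 0.0066, 0, 0, 0, 0], [0.006, 0, 0.0083, 0, 0, 0, 0], [0.0069, 0, 0.01, 0, 0, 0, 0], [0.0069, 0, 0.01, 0, 0, 0, 0]]'
python3 inch.py '[[0.0004, 0, 0.0009, 0, 0, 0, 0], [0.0009, 0, 0.0018, 0, 0, 0, 0], [0.0009, 0, 0.0018, 0, 0, 0, 0]]'
```

```text
time: 7.25
eef_pos: [0.4861, 0.3218, -0.004]
tcp_rot: [0.1, 0.971, -0.022, 0.218]
contact_force: [0.6, -2.0, 4.1]
opening: -0.005
finger_force: 1.8
time: 7.62
eef_pos: [0.4854, 0.322, -0.0068]
tcp_rot: [0.1, 0.971, -0.022, 0.218]
contact_force: [0.8, 0.0, 3.5]
opening: 0.001
finger_force: 1.7
```

```bash
python3 inch.py '[[0.0004, 0, 0.0009, 0, 0, 0, 0], [0.0009, 0, 0.0018, 0, 0, 0, 0], [0.0009, 0, 0.0018, 0, 0, 0, 0]]'
python3 inch.py '[[0.0004, 0, 0.0009, 0, 0, 0, 0], [0.0009, 0, 0.0018, 0, 0, 0, 0], [0.0009, 0, 0.0018, 0, 0, 0, 0]]' | sed -n '2p;4p'
```

```text
time: 8.0
eef_pos: [0.4855, 0.322, -0.0081]
tcp_rot: [0.1, 0.971, -0.022, 0.218]
contact_force: [-0.5, -1.2, 9.1]
opening: -0.003
finger_force: 4.2
eef_pos: [0.4857, 0.3222, -0.0084]
contact_force: [-6.6, -3.0, 20.7]
```

```bash
python3 inch.py '[[-0.0002, 0, -0.0006, 0, 0, 0, 0], [-0.0002, 0, -0.0006, 0, 0, 0, 0]]'| sed -n '1,2p;4p'
python3 - <<'E'
from plant import ctrl, eyes, ticket, readout
from h import *
import cv2
o=[]
for n,(x,y,w,h) in (("top",(165,135,80,120)),("side",(185,80,80,120))):
    c=eyes.read_camera(n)
    im=cv2.convertScaleAbs(c["pixels"],alpha=1.6,beta=15)
    o.append(cv2.resize(im[y:y+h,x:x+w,::-1],(400,600),interpolation=cv2.INTER_CUBIC))
cv2.imwrite("pics/c6.png",np.hstack(o))
E
python3 inch.py '[[0, 0, 0, 0, 0, 0, 0], [0, 0, 0, 0, 0, 0, 0], [0, 0, 0, 0, 0, 0, 0], [0, 0, 0, 0, 0, 0, 0], [0, 0, 0, 0, 0, 0, 0], [0, 0, 0, 0, 0, 0, 0], [0, 0, 0, 0, 0, 0, 0], [0, 0, 0, 0, 0, 0, 0], [0, 0, 0, 0, 0, 0, 0], [0, 0, 0, 0, 0, 0, 0]]'| sed -n '1,2p;4p'
```

```text
time: 8.62
eef_pos: [0.4856, 0.3221, -0.0083]
contact_force: [-4.6, -1.8, 15.5]
time: 9.98
eef_pos: [0.4856, 0.3221, -0.0083]
contact_force: [-4.8, -2.4, 16.2]
```

View pics/c6.png

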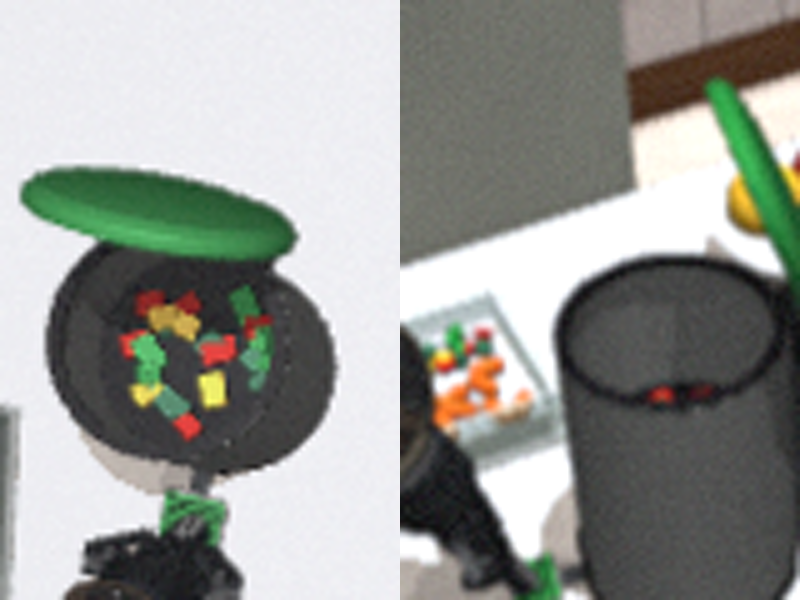

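The lid stands wide open, its rim at about (197,178) in the top view, and the bin is upright with the tread fully down. I'll keep holding.

```bash
for i in 1 2; do python3 inch.py '[[0, 0, 0, 0, 0, 0, 0], [0, 0, 0, 0, 0, 0, 0], [0, 0, 0, 0, 0, 0, 0], [0, 0, 0, 0, 0, 0, 0], [0, 0, 0, 0, 0, 0, 0], [0, 0, 0, 0, 0, 0, 0], [0, 0, 0, 0, 0, 0, 0], [0, 0, 0, 0, 0, 0, 0], [0, 0, 0, 0, 0, 0, 0], [0, 0, 0, 0, 0, 0, 0]]'| sed -n '1,2p;4p'; done; python3 inch.py '[[0, 0, 0, 0, 0, 0, 0], [0, 0, 0, 0, 0, 0, 0], [0, 0, 0, 0, 0, 0, 0], [0, 0, 0, 0, 0, 0, 0], [0, 0, 0, 0, 0, 0, 0], [0, 0, 0, 0, 0, 0, 0], [0, 0, 0, 0, 0, 0, 0], [0, 0, 0, 0, 0, 0, 0]]'| sed -n '1,2p;4p'
```

```text
time: 11.22
eef_pos: [0.4856, 0.3221, -0.0083]
contact_force: [-3.7, -2.2, 16.4]
time: 12.48
eef_pos: [0.4856, 0.3221, -0.0083]
contact_force: [-5.0, -2.3, 15.4]
time: 13.48
eef_pos: [0.4856, 0.3221, -0.0083]
contact_force: [-4.7, -2.0, 16.5]
```

```bash
for i in 1; do python3 inch.py '[[-0.0005, 0, -0.0011, 0, 0, 0, 0], [-0.0011, 0, -0.0023, 0, 0, 0, 0], [-0.0016, 0, -0.0034, 0, 0, 0, 0], [-0.0021, 0, -0.0045, 0, 0, 0, 0], [-0.0027, 0, -0.0057, 0, 0, 0, 0], [-0.0032, 0, -0.0068, 0, 0, 0, 0], [-0.0037, 0, -0.0079, 0, 0, 0, 0], [-0.0042, 0, -0.009, 0, 0, 0, 0], [-0.0048, 0, -0.0102, 0, 0, 0, 0], [-0.0053, 0, -0.0113, 0, 0, 0, 0]]'| sed -n '1,2p;4p'; done
```

```text
time: 14.72
eef_pos: [0.4844, 0.3217, 0.002]
contact_force: [-3.6, 2.9, 5.6]
```

```bash
python3 inch.py '[[-0.0005, 0, -0.0011, 0, 0, 0, 0], [-0.0011, 0, -0.0023, 0, 0, 0, 0], [-0.0016, 0, -0.0034, 0, 0, 0, 0], [-0.0021, 0, -0.0045, 0, 0, 0, 0], [-0.0027, 0, -0.0057, 0, 0, 0, 0], [-0.0032, 0, -0.0068, 0, 0, 0, 0], [-0.0037, 0, -0.0079, 0, 0, 0, 0], [-0.0042, 0, -0.009, 0, 0, 0, 0], [-0.0048, 0, -0.0102, 0, 0, 0, 0], [-0.0053, 0, -0.0113, 0, 0, 0, 0]]'| sed -n '1,2p;4p'
```

```text
time: 15.98
eef_pos: [0.4853, 0.3216, 0.0154]
contact_force: [-3.0, 1.9, 7.0]
```

```bash
python3 inch.py '[[-0.0004, 0, -0.0009, 0, 0, 0, 0], [-0.0008, 0, -0.0018, 0, 0, 0, 0], [-0.0013, 0, -0.0027, 0, 0, 0, 0], [-0.0017, 0, -0.0036, 0, 0, 0, 0], [-0.0021, 0, -0.0045, 0, 0, 0, 0], [-0.0025, 0, -0.0054, 0, 0, 0, 0], [-0.003, 0, -0.0063, 0, 0, 0, 0], [-0.0034, 0, -0.0072, 0, 0, 0, 0]]'| sed -n '1,2p;4p'
```

```text
time: 16.98
eef_pos: [0.4847, 0.3216, 0.0225]
contact_force: [0.2, 0.2, -0.7]
```

Free of the tread. I'll retreat along the tool axis, then up and back.

```bash
python3 inch.py '[[0, 0, -0.02, 0, 0, 0, 0], [0, 0, -0.05, 0, 0, 0, 0], [-0.01, 0, -0.09, 0, 0, 0, 0], [-0.02, 0, -0.13, 0, 0, 0, 0], [-0.03, 0, -0.17, 0, 0, 0, 0], [-0.03, 0, -0.17, 0, 0, 0, 0], [-0.03, 0, -0.17, 0, 0, 0, 0], [-0.03, 0, -0.17, 0, 0, 0, 0]]'| sed -n '1,2p;4p'
python3 - <<'E'
from plant import ctrl, eyes, ticket, readout
from h import *
import cv2
o=[]
for n,(x,y,w,h) in (("top",(100,140,200,140)),("side",(140,90,200,140))):
    c=eyes.read_camera(n);im=c["pixels"];m=cv2.inRange(cv2.cvtColor(im,cv2.COLOR_RGB2HSV),(50,90,30),(75,255,255))
    k,l,st,ce=cv2.connectedComponentsWithStats(m)
    for i in range(1,k):
        if st[i,4]>60: print(n,st[i],ce[i].round(1))
    o.append(cv2.resize(im[y:y+h,x:x+w,::-1],(400,280)))
cv2.imwrite("pics/c7.png",np.hstack(o))
E
```

```text
time: 17.98
eef_pos: [0.4396, 0.3302, 0.1868]
contact_force: [-0.1, -0.1, -0.3]
top [141 136  17  16 195] [149.1 143.4]
top [ 172  175   52   53 2055] [197.6 202. ]
top [196 233  13  11 104] [201.9 238. ]
side [264 118  14  12 109] [271.2 123.8]
side [ 215  127   52   34 1336] [239.2 143.8]
side [206 188  11  10  84] [211.  192.3]
side [353 398  16   9  65] [360.3 401.8]
```

View pics/c7.png

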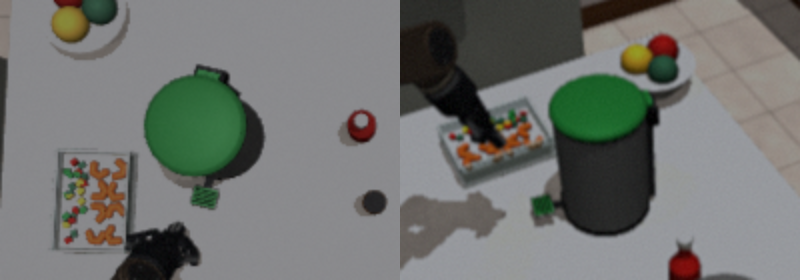

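The lid is fully shut. Lid (197.6,202.0) and tread (201.9,238.0) are at the same pixels as at the start, so the bin has not moved, and the gripper is clear.

```bash
python3 -c "
from plant import ctrl, eyes, ticket, readout
print(ticket.sign_off())"
```

```text
the job is handed in; nothing more can be done
None
```

The pedal was pressed to its stop and the lid held wide open for about 5 s, then eased shut at about 10 mm/s; the bin and everything around it look unmoved, the gripper is clear, and the job was handed in at about 18 s.

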